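# Rock a tight locating block out of a nest bar

## Task

Lower the nest bar over the two dowels of the fixture until it rests flush, so that it cannot shift; then take the tight locating block by its head and work it out of the bar, rocking it five degrees or so towards one end of the bar and then the other, several times, until it comes free. The bar must stay down on the fixture meanwhile: pulled straight up, the block brings it along. Finish while still holding the block, still and upright, just clear above its pocket (its foot a centimetre or two above the bar), and leave the other things on the bench alone.

Things in the scene. Friction and masses are not known exactly. Their poses are not given: they have to be found in the camera images.
- fixture: the dowel fixture, a dark steel plate 90 mm (x) x 210 mm (y) x 12 mm screwed to the bench, with two upright steel dowels 144 mm apart on its long centre line. Each dowel is 10 mm in diameter and stands 32 mm above the plate, the last 6 mm tapering to 5 mm. Origin at the centre of its underside, z up.
- fixture_seat (a point): the centre of the fixture's upper face, 12 mm above the bench; axes as the fixture's.
- pin_a (a point): foot of the dowel at the fixture's +y end, on its upper face.
- pin_b (a point): foot of the dowel at the fixture's -y end, on its upper face.
- bar: the nest bar, aluminium, 60 mm (x) x 180 mm (y) x 24 mm (z), about 0.7 kg, lying flat on the bench at first. Origin at the centre of its underside, z up. Near either end a 12 mm hole goes right through, to fit the dowels; either way round will do. It can be taken across its 60 mm width at the middle, with the block standing up between the fingers. Its pocket in the middle holds the block.
- hole_a (a point): centre of the hole at the bar's +y end, on the bar's underside.
- hole_b (a point): centre of the hole at the bar's -y end, on the bar's underside.
- pocket (a point): centre of the pocket's mouth, in the bar's upper face, 24 mm above its underside. The pocket is 27 mm (x) x 36 mm (y), open upwards, 20 mm deep (floor 4 mm above the bar's underside). A block pulled straight up lifts the bar with it; leaned about one plunger nose, only the other nose has to slip, so each lean to one end and then to the other gains height.
- nose_a (a point): where the plunger at the bar's +y end touches the block, 19 mm above the bar's underside, 14 mm from the pocket's centre. A spring plunger in each y end wall of the pocket, its nose round (radius 4 mm), presses on the block with 13 N and gives by 3.6 mm. The rubbing on both noses together holds the block with 13 to 19 N, about twice the bar's weight.
- nose_b (a point): the same for the plunger at the bar's -y end.
- block: the tight locating block, steel, 0.22 kg, upright in the bar's pocket, axes along the bar's. Origin at the centre of its underside (foot), on the pocket floor. Body 24 mm (x) x 28 mm (y) x 24 mm tall, 4 mm of it above the bar; then the head to grip, 20 (x) x 22 (y) x 28 mm tall. It is past the plungers once the foot is 17 mm above the floor. It can lean some 0.2 rad to either end of the bar.
- block_top (a point): centre of the top of the block's head, 52 mm above its foot.
- spare_block: the spare locating block, steel, loose on the bench: 24 x 28 mm foot and only 32 mm tall, with a low 12 mm rib on top. Not wanted; leave it. Origin at the centre of its underside.
- hex_key: a dark L-shaped hex key lying flat, 88 x 30 mm, 6 mm thick. Leave it. Origin at the underside, mid-length of the long leg.
- tray: a black vacuum-formed tray with three windows full of stamped combs, 110 x 205 mm, 40 mm tall. Leave it. Origin at the centre of its underside.
- cup: a shallow white open box with combs, 70 x 100 mm, 32 mm tall. Leave it. Origin at the centre of its underside.
- driver: a screwdriver with a black handle lying flat, 170 mm long, 26 mm thick. Leave it. Origin under its mid-length, x axis towards the tip.
- brush: a bench brush lying flat, 150 mm long, 20 mm thick. Leave it. Origin under its mid-length, x axis towards the bristles.
- bottle: a clear bottle standing, 60 mm across, 150 mm tall. Leave it. Origin at the centre of its underside.
Not all that is in view belongs to the job. What is shaped like the fixture but blue or red is not meant.

How it is judged:
On the way, in this order (a step that is already met when the one before it is completed fails the run):
1. the bar is on the dowels, still held in the fingers and not yet down (z of bar in the frame of fixture_seat between 0.004 and 0.028 m and ((horizontal distance between hole_a and pin_a below 0.006 m and horizontal distance between hole_b and pin_b below 0.006 m) or (horizontal distance between hole_a and pin_b below 0.006 m and horizontal distance between hole_b and pin_a below 0.006 m)) and contact force between the fingers and bar above 1 N), for 0.05 s.
2. the bar rests flush on the fixture over both dowels, the block still home in it (z of bar in the frame of fixture_seat between -0.004 and 0.003 m and ((horizontal distance between hole_a and pin_a below 0.005 m and horizontal distance between hole_b and pin_b below 0.005 m) or (horizontal distance between hole_a and pin_b below 0.005 m and horizontal distance between hole_b and pin_a below 0.005 m)) and angle between bar's own z axis and vertical below 0.025 rad and z of block in the frame of bar below 0.009 m), for 0.2 s.
3. the block, still in its pocket, leans towards the bar's +y end by more than 0.045 rad, the bar staying down (z of bar in the frame of fixture_seat below 0.004 m and angle between bar's own z axis and vertical below 0.03 rad and angle between block's own y axis and vertical above 1.6158 rad and z of block in the frame of bar below 0.024 m), for 0.04 s.
4. the block, still in its pocket, leans towards the bar's -y end by more than 0.045 rad, the bar staying down (z of bar in the frame of fixture_seat below 0.004 m and angle between bar's own z axis and vertical below 0.03 rad and angle between block's own y axis and vertical below 1.5258 rad and z of block in the frame of bar below 0.024 m), for 0.04 s.
At the end, for the whole second after the job is handed in: Bar at rest, flush on the fixture (3 mm, 0.025 rad, holes within 5 mm of the dowels). Block in the fingers alone, still, upright within 0.2 rad, foot 3 to 50 mm above the bar's upper face and within 30 mm of over its pocket, touching neither bar nor fixture (z of bar in the frame of fixture_seat between -0.004 and 0.003 m and ((horizontal distance between hole_a and pin_a below 0.005 m and horizontal distance between hole_b and pin_b below 0.005 m) or (horizontal distance between hole_a and pin_b below 0.005 m and horizontal distance between hole_b and pin_a below 0.005 m)) and angle between bar's own z axis and vertical below 0.025 rad and z of block in the frame of bar between 0.027 and 0.074 m and horizontal distance between block and pocket below 0.03 m and angle between block's own z axis and vertical below 0.2 rad and contact force between the fingers and block above 1 N and contact force between block and bar below 0.3 N and contact force between block and fixture below 0.3 N and linear speed of block below 0.03 m/s and linear speed of bar below 0.02 m/s); the arm keeps its last pose, push and grip.
It fails at once if the bar comes up off the fixture (more than 4 mm) with the block part-way out of it (more than 4 mm) (z of bar in the frame of fixture_seat above 0.004 m and z of block in the frame of bar above 0.008 m).
It fails at once if a bystander (spare block, hex key, tray, white box, screwdriver, brush, bottle) is shifted by more than 30 mm (distance of any of spare_block, hex_key, tray, cup, driver, brush, bottle from where it was at the start of the episode above 0.03 m).
It also fails if it takes over 72 s, if anything falls off the work surface, if the arm or the gripper's body presses on something with over 40 N, if the wrist force passes 120 N, or if a joint passes its speed limit or range.

## Robot

A 6-joint arm with a two-finger parallel gripper is mounted at the origin on the work surface. World frame = base frame: x ahead of the robot, y to its left, z up, the work surface at z = 0. Lengths are in m, angles in rad, forces in N, time in s.
With the tool pointing down it reaches from about 0.25 to 0.8 m from the base axis. Payload 3.9 kg.
Tool frame: the origin (TCP) lies at the very end of the fingers, on their centre line; the grasp point (between the pads) lies 19 mm behind it; z points along the fingers, y is the line along which they close (so a half turn about z gives the same grasp; the last joint's range is limited). The gripper opens to 85 mm and grips with 20 to 120 N. Pads are 22 mm wide; open, the fingers measure 114 mm over their backs; the gripper's body (76 mm by 85 mm) begins 54 mm behind the grasp point. The pads swing forward as they close: fully open they stand 13 mm farther back than shut.
Start: joints at [-1.227, 0.26, -0.138, 1.173, 0, 1.571], TCP at [0.177, -0.494, 0.231] pointing down, gripper open.
Joint ranges: [-2.78, 2.78], [-0.83, 1.72], [-1.28, 1.37], [-1.9, 2.12], [-1.57, 1.48], [-3.14, 3.14]. Speed limits (rad/s): [2.57, 2.57, 3.14, 3.14, 3.14, 3.14].

## Interface

Orientations are given as a rotation vector (axis times angle).
In Python, from cell import telemetry, imaging, workorder gives the robot as it stands. The module is installed in compiled form; this text tells all that it offers.
- The arm moves only by the tool drive_tool, never from a script. Its argument "motion" is a list of rows, each a list of 7 numbers: the opening, from -1 (shut) to 1 (fully open), then the shift along the tool's x, y, z in units of 25 mm (1.0 is 25 mm), then the turn, a rotation vector about the tool's x, y, z in rad. A call has exactly 8 rows; each row shifts and turns the commanded pose from where the row before left it, along the tool's axes as they then stand; what a row does not reach is not made up. A row lasts 1/12 s, in which the tool goes at most 41.7 mm and 7.16 degrees, less where a joint would pass 70% of its speed; a pose out of reach is approached as far as the arm can. A call is refused whole if a number of a shift passes 1 or a number of a turn 0.125, either way. A call with a gripper value outside its range is refused whole. The fingers move at their own pace and stop on an object; the grip force is fixed at half the most. Time passes only in rows, so rows that do not move let the fingers close, or fill a call up. It gives the time, the measured TCP pose, the force, the opening and the grip force at its end, in the units of the state.
- telemetry.read_state(): the state, without advancing time (a new reading comes with each control period).
- imaging.read_camera(name): name is "side" or "top" or "wrist"; returns a dict with "image" (400x640x3 uint8, blue, green, red), "z_map" (400x640 float32, m along the optical axis (not along the pixel's ray), 0 where there is no reading), "vfov" (degrees; the focal length in pixels is half the picture's height over the tangent of half this angle, whatever the lens; pixels are square), "cx", "cy" (the principal point, pixels), "rvec" (rotation vector, rad) and "tvec" (3), from world to camera coordinates, as OpenCV has them. Camera axes: x right, y down, z forward; pixel columns grow to the right and rows downward; lengths in m; the calibration is good to about 2 mm. A picture is of the moment at which its call begins.
- workorder.close_job(): hands the job in; it is judged then, once.
The state is a dict: "t": time; "joints": joint angles; "dq": joint speeds; "joint_torque": joint torques, N m; "eef_pos": TCP position; "tool_rot": TCP orientation; "force": force on the tool from outside, world axes, zero at the start; "wrist_torque": the same for the moment, N m; "finger_gap": finger opening in m; "grasp_force": force on a finger pad.
Only numpy, scipy, OpenCV 4.12 (cv2) and the standard library are available. Lean on these libraries where they do the work, as an engineer would, in place of code of your own. Each camera call takes 0.05 s, during which the arm holds its last target. There are 200 camera calls.

## Working session

There is one attempt and no reset: what is moved stays moved. The work goes in short steps, Python scripts to look and compute and a tool call to move; the robot and the scene stay as the last step left them, time stands still between calls to the robot, and variables do not carry over. Pictures are saved under pics/ and viewed, at most 10 in all, crops included, and the job is handed in when it is done.

Besides the shell and the picture viewer there is one more tool, called after ">>>" in YAML: its name, and indented under it one key for each argument. drive_tool: Moves the arm, as the interface text tells. Its arguments: {"type":"object","properties":{"motion":{"type":"array","items":{"type":"array","items":{"type":"number"}}}},"required":["motion"]}

```bash
mkdir -p pics
cat > h.py <<'E'
import numpy as np,cv2
from scipy.spatial.transform import Rotation as R
from cell import telemetry,imaging,workorder
def cam(n):
    c=imaging.read_camera(n);c['R']=R.from_rotvec(np.ravel(c['rvec'])).as_matrix();c['t']=np.ravel(c['tvec'])
    c['f']=200/np.tan(np.radians(c['vfov'])/2);return c
def cloud(c):
    v,u=np.mgrid[:400,:640];z=c['z_map'];P=np.stack([(u-c['cx'])/c['f']*z,(v-c['cy'])/c['f']*z,z],-1)
    W=(P-c['t'])@c['R'];W[z==0]=np.nan;return W
def plane(c,u,v,h):
    d=np.array([(u-c['cx'])/c['f'],(v-c['cy'])/c['f'],1])@c['R'];o=-c['t']@c['R'];return o+d*(h-o[2])/d[2]
def proj(c,p):
    q=c['R']@np.asarray(p)+c['t'];return q[:2]/q[2]*c['f']+[c['cx'],c['cy']]
E
python3 - <<'E'
from h import *
print(telemetry.read_state())
a=[]
for n in('top','side'):
    c=cam(n);a.append(c['image']);print(n,c['f'],-c['t']@c['R'],c['R'][2])
    np.savez('pics/'+n+'.npz',**{k:c[k] for k in('image','z_map','cx','cy','f','R','t')})
    cv2.imwrite(f'pics/{n}0.png',c['image'])
E
```

```text
{'t': 0.0, 'joints': array([-1.22696827e+00,  2.60703766e-01, -1.39417972e-01,  1.17271528e+00,
        3.74763927e-05,  1.57080016e+00]), 'dq': array([ 0.00059659, -0.00022183,  0.00113031, -0.0006218 , -0.00077618,
       -0.00157784]), 'joint_torque': array([-2.76388302e-03, -4.05680931e+01,  2.53919506e+01,  1.87741604e-02,
       -5.71787841e-04, -3.70053343e-06]), 'eef_pos': array([ 0.17674507, -0.49359703,  0.23043607]), 'tool_rot': array([-3.09329660e+00, -5.37076413e-01,  4.90053205e-04]), 'force': array([-0.01935955,  0.25826221,  0.4706772 ]), 'wrist_torque': array([0.01148267, 0.00933665, 0.00569248]), 'grasp_force': 0.0, 'finger_gap': 0.08536982958397439}
top 490.83003181067414 [ 0.30328092 -0.01236569  1.44618092] [ 0.15563122  0.00444065 -0.98780525]
side 451.9656344528855 [0.21095976 0.88275985 0.89701321] [ 0.25916928 -0.69970937 -0.66576127]
```

View pics/top0.png

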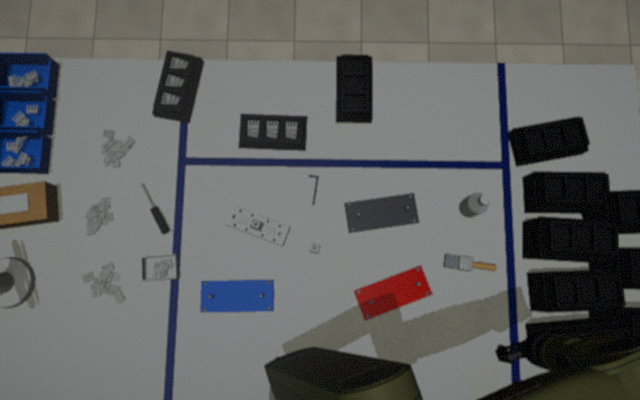

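View pics/side0.png

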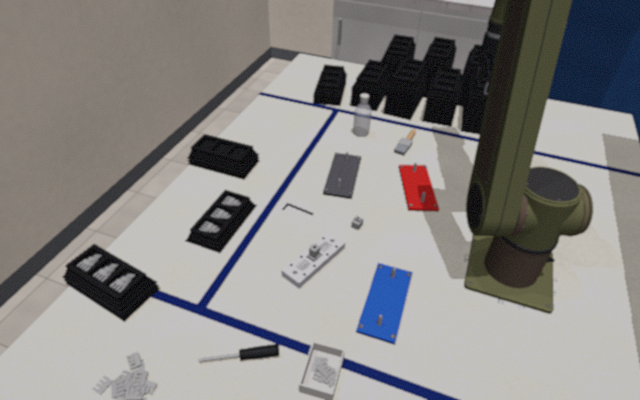

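Top view: the dark fixture is at (381,212), and the look-alikes are blue (237,296) and red (393,292). The bar with its block standing in it is at (259,226); the look-alike is the spare block at (314,248). The hex key is at (315,188). I choose the dark plate and the white bar with the block.

Run:
```python
from h import *
d=np.load('pics/top.npz');c={k:d[k] for k in d};W=cloud(c)
im=c['image']
print('z noise',np.nanstd(W[230:240,190:200,2]),np.nanmean(W[230:240,190:200,2]))
def rect(m,h):
    cs,_=cv2.findContours(m.astype(np.uint8),0,1);k=max(cs,key=cv2.contourArea)[:,0]
    p=np.array([plane(c,u,v,h)[:2] for u,v in k]);r=cv2.minAreaRect((p*1000).astype(np.float32));return r
g=im.astype(int).max(2)
m=np.zeros(g.shape,bool);m[185:240,338:425]=(g[185:240,338:425]<90);print('fixture',rect(m,.012))
z=W[...,2]
m=np.zeros(g.shape,bool);m[200:255,215:300]=z[200:255,215:300]>.013;print('bar',rect(m,.024))
for n,b,lo in(('pins',(185,240,338,425),.026),('block',(200,255,215,300),.04),('spare',(235,260,300,330),.012)):
    q=np.zeros(g.shape,np.uint8);q[b[0]:b[1],b[2]:b[3]]=z[b[0]:b[1],b[2]:b[3]]>lo
    k,l,s,ce=cv2.connectedComponentsWithStats(q)
    for i in range(1,k):print(n,ce[i],s[i,4],np.nanmedian(W[l==i],0),np.nanmax(z[l==i]))
cv2.imwrite('pics/crop.png',np.hstack([cv2.resize(im[190:260,210:330],None,fx=4,fy=4),cv2.resize(im[185:255,335:425],None,fx=3.5,fy=4)]))
```

```text
z noise 0.003002889447052955 0.0004364539139567897
fixture ((519.0855102539062, -199.50518798828125), (89.09160614013672, 209.42276000976562), 9.29041862487793)
bar ((472.9236145019531, 164.3335418701172), (180.89761352539062, 60.492679595947266), 70.06684875488281)
pins [406.5  208.25] 12 [ 0.52789637 -0.26970292  0.04176837] 0.04790970524359854
pins [357.72727273 215.18181818] 11 [ 0.50566507 -0.12870659  0.04218458] 0.049118972882532384
block [255.6        224.43333333] 60 [0.47229679 0.16359751 0.05693516] 0.06242942480508492
spare [313.68292683 248.37804878] 82 [ 0.40938685 -0.00320903  0.02561414] 0.03721392410836765
```

View pics/crop.png

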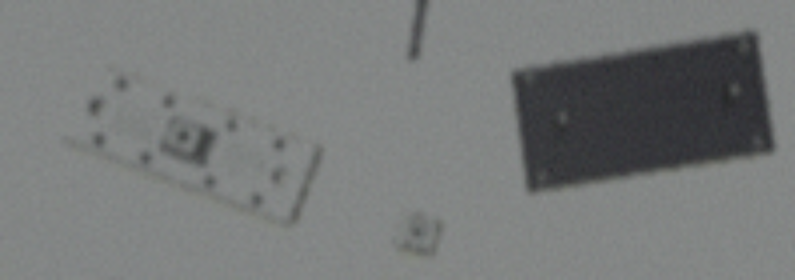

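The choice is confirmed: the bar measures 181×60 mm, centred at (0.473, 0.164). The fixture measures 89×209 mm, centred at (0.519, -0.200), with its pins 143 mm apart. All match the given sizes. Now I rotate the tool and travel above the bar.

>>> drive_tool:
  motion:
    - [1, 0, 0, 0, 0, 0, -0.11]
    - [1, 0, 0, 0, 0, 0, -0.11]
    - [1, 0, 0, 0, 0, 0, -0.11]
    - [1, 0, 0, 0, 0, 0, -0.11]
    - [1, 0, 0, 0, 0, 0, -0.11]
    - [1, 0, 0, 0, 0, 0, -0.11]
    - [1, 0, 0, 0, 0, 0, -0.11]
    - [1, 0, 0, 0, 0, 0, -0.11]

```text
t: 0.77
eef_pos: [0.1768, -0.4939, 0.2308]
tool_rot: [-2.566, -1.811, -0.0]
force: [-0.6, 0.3, -0.4]
finger_gap: 0.0853
grasp_force: 0.0
```

>>> drive_tool:
  motion:
    - [1, 0.9, 0.07, 0, 0, 0, 0]
    - [1, 0.9, 0.07, 0, 0, 0, 0]
    - [1, 0.9, 0.07, 0, 0, 0, 0]
    - [1, 0.9, 0.07, 0, 0, 0, 0]
    - [1, 0.9, 0.07, 0, 0, 0, 0]
    - [1, 0.9, 0.07, 0, 0, 0, 0]
    - [1, 0.9, 0.07, 0, 0, 0, 0]
    - [1, 0.9, 0.07, 0, 0, 0, 0]

```text
t: 1.43
eef_pos: [0.2514, -0.3284, 0.2309]
tool_rot: [-2.571, -1.804, -0.0]
force: [1.0, -1.2, 0.6]
finger_gap: 0.0853
grasp_force: 0.0
```

>>> drive_tool:
  motion:
    - [1, 0.9, 0.07, 0, 0, 0, 0]
    - [1, 0.9, 0.07, 0, 0, 0, 0]
    - [1, 0.9, 0.07, 0, 0, 0, 0]
    - [1, 0.9, 0.07, 0, 0, 0, 0]
    - [1, 0.9, 0.07, 0, 0, 0, 0]
    - [1, 0.9, 0.07, 0, 0, 0, 0]
    - [1, 0.9, 0.07, 0, 0, 0, 0]
    - [1, 0.9, 0.07, 0, 0, 0, 0]

```text
t: 2.1
eef_pos: [0.3257, -0.164, 0.2311]
tool_rot: [-2.571, -1.804, 0.0]
force: [-0.5, 0.3, 0.2]
finger_gap: 0.0857
grasp_force: 0.0
```

>>> drive_tool:
  motion:
    - [1, 0.9, 0.07, 0, 0, 0, 0]
    - [1, 0.9, 0.07, 0, 0, 0, 0]
    - [1, 0.9, 0.07, 0, 0, 0, 0]
    - [1, 0.9, 0.07, 0, 0, 0, 0]
    - [1, 0.9, 0.07, 0, 0, 0, 0]
    - [1, 0.9, 0.07, 0, 0, 0, 0]
    - [1, 0.9, 0.07, 0, 0, 0, 0]
    - [1, 0.9, 0.07, 0, 0, 0, 0]

```text
t: 2.77
eef_pos: [0.4, 0.0004, 0.231]
tool_rot: [-2.571, -1.805, 0.001]
force: [0.5, 0.3, -0.0]
finger_gap: 0.0852
grasp_force: 0.0
```

>>> drive_tool:
  motion:
    - [1, 0.9, 0.07, 0, 0, 0, 0]
    - [1, 0.9, 0.07, 0, 0, 0, 0]
    - [1, 0.9, 0.07, 0, 0, 0, 0]
    - [1, 0.9, 0.07, 0, 0, 0, 0]
    - [1, 0.9, 0.07, 0, 0, 0, 0]
    - [1, 0.9, 0.07, 0, 0, 0, 0]
    - [1, 0.8, 0.07, 0, 0, 0, 0]
    - [1, 0, 0, 0, 0, 0, 0]

```text
t: 3.43
eef_pos: [0.4659, 0.1437, 0.2308]
tool_rot: [-2.568, -1.808, -0.002]
force: [0.4, 0.3, -0.3]
finger_gap: 0.0857
grasp_force: 0.0
```

Run:
```python
from h import *
c=cam('wrist');print(c['f'],-c['t']@c['R'],c['R'])
T=R.from_rotvec(telemetry.read_state()['tool_rot']).as_matrix();print(T)
W=cloud(c);np.savez('pics/wrist1.npz',**{k:c[k] for k in('image','z_map','cx','cy','f','R','t')})
z=W[...,2]
m=(np.abs(z-.024)<.008)&(W[...,0]<.6)&(W[...,1]>.05)
cs,_=cv2.findContours(m.astype(np.uint8),0,1);k=max(cs,key=cv2.contourArea)[:,0]
p=np.array([plane(c,u,v,.024)[:2] for u,v in k])*1000;print('bar',cv2.minAreaRect(p.astype(np.float32)))
m=(z>.044)&(z<.065);k,l,s,ce=cv2.connectedComponentsWithStats(m.astype(np.uint8))
for i in range(1,k):
    if s[i,4]>100:
        P=W[l==i];print('blk',s[i],np.nanmedian(P,0));cs,_=cv2.findContours((l==i).astype(np.uint8),0,1);q=np.array([plane(c,u,v,.056)[:2] for u,v in max(cs,key=cv2.contourArea)[:,0]])*1000;print(cv2.minAreaRect(q.astype(np.float32)))
cv2.imwrite('pics/wrist1.png',c['image'])
```

```text
353.78436201363286 [0.48931901 0.21090237 0.37226666] [[ 9.41164489e-01 -3.37948276e-01 -6.05851097e-04]
 [-3.24703856e-01 -9.04773686e-01  2.75593873e-01]
 [-9.36846322e-02 -2.59182444e-01 -9.61273973e-01]]
[[ 3.37765429e-01  9.41230057e-01 -7.03693267e-04]
 [ 9.41230230e-01 -3.37765629e-01 -1.84396623e-04]
 [-4.11243043e-04 -6.00054572e-04 -9.99999735e-01]]
bar ((474.1274719238281, 163.9415283203125), (178.66705322265625, 59.767921447753906), 69.97373962402344)
blk [313 142  22  26 568] [0.4744236  0.16459013 0.05457467]
((474.4573669433594, 164.63726806640625), (22.50792121887207, 19.024456024169922), 70.25454711914062)
```

View pics/wrist1.png

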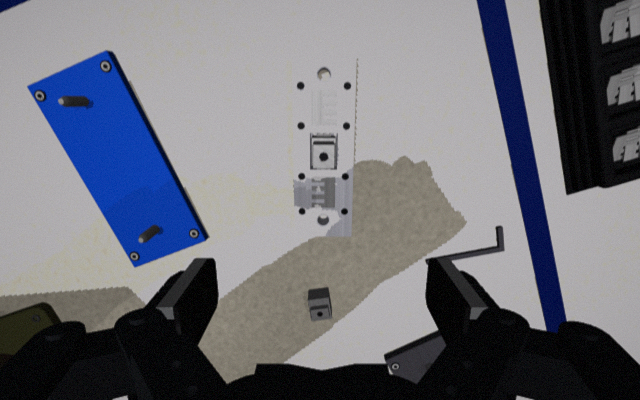

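The wrist view shows the bar upright in the picture, with its holes at (323,73) and (323,220) and the block at (323,152). The block head centre is at (0.4744, 0.1646), in agreement with the bar centre. I descend and grip.

>>> drive_tool:
  motion:
    - [1, 0.11, 0.005, 0.9, 0, 0, 0]
    - [1, 0.11, 0.005, 0.9, 0, 0, 0]
    - [1, 0.11, 0.005, 0.9, 0, 0, 0]
    - [1, 0.11, 0.005, 0.9, 0, 0, 0]
    - [1, 0.11, 0.005, 0.9, 0, 0, 0]
    - [1, 0.11, 0.005, 0.9, 0, 0, 0]
    - [1, 0.11, 0.005, 0.9, 0, 0, 0]
    - [1, 0.11, 0.005, 0.7, 0, 0, 0]

```text
t: 4.15
eef_pos: [0.4712, 0.1599, 0.0546]
tool_rot: [-2.572, -1.803, 0.004]
force: [-0.8, -0.5, -0.2]
finger_gap: 0.0857
grasp_force: 0.0
```

>>> drive_tool:
  motion:
    - [1, 0, 0, 0.4, 0, 0, 0]
    - [1, 0, 0, 0.4, 0, 0, 0]
    - [1, 0, 0, 0.4, 0, 0, 0]
    - [1, 0, 0, 0.4, 0, 0, 0]
    - [1, 0, 0, 0.3, 0, 0, 0]
    - [1, 0, 0, 0.1, 0, 0, 0]
    - [1, 0, 0, 0, 0, 0, 0]
    - [1, 0, 0, 0, 0, 0, 0]

```text
t: 4.82
eef_pos: [0.4727, 0.1609, 0.0065]
tool_rot: [2.572, 1.804, -0.0]
force: [-0.1, -0.6, 0.2]
finger_gap: 0.0855
grasp_force: 0.0
```

>>> drive_tool:
  motion:
    - [0, 0, 0, 0, 0, 0, 0]
    - [0, 0, 0, 0, 0, 0, 0]
    - [0, 0, 0, 0, 0, 0, 0]
    - [0, 0, 0, 0, 0, 0, 0]
    - [0, 0, 0, 0, 0, 0, 0]
    - [0, 0, 0, 0, 0, 0, 0]
    - [0, 0, 0, 0, 0, 0, 0]
    - [0, 0, 0, 0, 0, 0, 0]

```text
t: 5.48
eef_pos: [0.4738, 0.1611, 0.0075]
tool_rot: [2.57, 1.803, 0.003]
force: [-1.4, -2.1, 5.8]
finger_gap: 0.058
grasp_force: 64.6
```

>>> drive_tool:
  motion:
    - [0, 0, 0, -0.4, 0, 0, 0]
    - [0, 0, 0, -0.6, 0, 0, 0]
    - [0, 0, 0, -0.7, 0, 0, -0.08]
    - [0, 0, 0, -0.7, 0, 0, -0.1]
    - [0, 0, 0, -0.7, 0, 0, -0.1]
    - [0, 0, 0, -0.7, 0, 0, -0.1]
    - [0, 0, 0, -0.7, 0, 0, -0.08]
    - [0, 0, 0, -0.5, 0, 0, -0.05]

```text
t: 6.15
eef_pos: [0.4714, 0.1608, 0.1313]
tool_rot: [-2.028, -2.398, 0.004]
force: [0.3, 0.1, -8.8]
finger_gap: 0.0583
grasp_force: 70.4
```

>>> drive_tool:
  motion:
    - [0, 0, 0, 0, 0, 0, 0]
    - [0, 0, 0, 0, 0, 0, 0]
    - [0, -0.4, 0, 0, 0, 0, 0]
    - [0, -0.7, 0, 0, 0, 0, 0]
    - [0, -0.7, 0, 0, 0, 0, 0]
    - [0, -0.7, 0, 0, 0, 0, 0]
    - [0, -0.7, 0, 0, 0, 0, 0]
    - [0, -0.7, 0, 0, 0, 0, 0]

```text
t: 6.82
eef_pos: [0.4868, 0.0634, 0.1293]
tool_rot: [-2.033, -2.392, 0.006]
force: [1.0, 0.7, -9.8]
finger_gap: 0.0579
grasp_force: 70.4
```

Run:
```python
from h import *
s=telemetry.read_state();p=s['eef_pos'];T=R.from_rotvec(s['tool_rot']).as_matrix();print(p,s['force'],s['finger_gap'],T)
print((np.array([.517,-.1995,p[2]])-p)@T/.025)
```

```text
[0.48678937 0.06337257 0.12929211] [ 1.00803468  0.73232495 -9.83470149] 0.05793607364271631 [[-1.61239239e-01  9.86906307e-01 -4.22479228e-03]
 [ 9.86915266e-01  1.61235986e-01 -1.10172457e-03]
 [-4.06110379e-04 -4.34715323e-03 -9.99990469e-01]]
[-1.05721638e+01 -5.02778237e-01  6.47918125e-03]
```

>>> drive_tool:
  motion:
    - [0, -0.8, -0.03, 0, 0, 0, 0]
    - [0, -0.8, -0.03, 0, 0, 0, 0]
    - [0, -0.8, -0.03, 0, 0, 0, 0]
    - [0, -0.8, -0.03, 0, 0, 0, 0]
    - [0, -0.8, -0.03, 0, 0, 0, 0]
    - [0, -0.8, -0.03, 0, 0, 0, 0]
    - [0, -0.8, -0.03, 0, 0, 0, 0]
    - [0, -0.8, -0.03, 0, 0, 0, 0]

```text
t: 7.48
eef_pos: [0.5066, -0.0952, 0.1292]
tool_rot: [-2.033, -2.391, 0.004]
force: [0.7, -0.3, -10.1]
finger_gap: 0.0583
grasp_force: 70.4
```

>>> drive_tool:
  motion:
    - [0, -0.8, -0.04, 0, 0, 0, 0]
    - [0, -0.8, -0.04, 0, 0, 0, 0]
    - [0, -0.8, -0.04, 0, 0, 0, 0]
    - [0, -0.7, -0.04, 0, 0, 0, 0]
    - [0, -0.5, -0.04, 0, 0, 0, 0]
    - [0, -0.3, -0.04, 0, 0, 0, 0]
    - [0, -0.1, 0, 0, 0, 0, 0]
    - [0, 0, 0, 0, 0, 0, 0]

```text
t: 8.15
eef_pos: [0.5183, -0.1935, 0.1305]
tool_rot: [-2.033, -2.393, 0.0]
force: [1.3, 0.8, -9.7]
finger_gap: 0.0584
grasp_force: 70.3
```

Run:
```python
from h import *
s=telemetry.read_state();p=s['eef_pos'];T=R.from_rotvec(s['tool_rot']).as_matrix();print(p,s['force'],s['finger_gap'],T)
a=[]
for n in('wrist','top','side'):
    c=cam(n);np.savez('pics/%s2.npz'%n,**{k:c[k] for k in('image','z_map','cx','cy','f','R','t')})
    im=c['image']
    if n!='wrist':
        u,v=map(int,proj(c,[.519,-.2,.1]));print(n,u,v);im=cv2.resize(im[v-62:v+62,u-100:u+100],(640,400),interpolation=cv2.INTER_CUBIC)
    a.append(cv2.resize(im,(480,300)))
cv2.imwrite('pics/w2.png',np.vstack(a[:2]))
```

```text
[ 0.51826349 -0.19354934  0.13052213] [ 1.33907558  0.77265681 -9.70385296] 0.05838717992117809 [[-0.16135324  0.9868956  -0.00148821]
 [ 0.98689595  0.16135481  0.0010005 ]
 [ 0.00122752 -0.00130727 -0.99999839]]
top 385 207
side 344 150
```

View pics/w2.png

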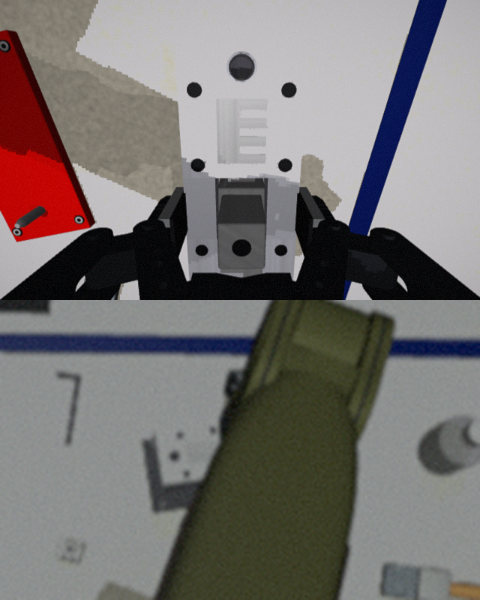

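The wrist view shows the bar held level, with its +x-tool hole at about (321,89) in the full picture. In the top view the arm hides the bar. I lower to just above the dowels and look again.

>>> drive_tool:
  motion:
    - [0, -0.09, 0, 0.3, 0, 0, 0]
    - [0, -0.09, 0, 0.45, 0, 0, 0]
    - [0, -0.09, 0, 0.45, 0, 0, 0]
    - [0, -0.09, 0, 0.45, 0, 0, 0]
    - [0, 0, 0, 0.45, 0, 0, 0]
    - [0, 0, 0, 0.3, 0, 0, 0]
    - [0, 0, 0, 0.1, 0, 0, 0]
    - [0, 0, 0, 0, 0, 0, 0]

```text
t: 8.97
eef_pos: [0.5196, -0.2017, 0.0679]
tool_rot: [-2.031, -2.394, 0.001]
force: [0.9, -0.0, -9.7]
finger_gap: 0.0582
grasp_force: 70.3
```

Run:
```python
from h import *
s=telemetry.read_state();p=s['eef_pos'];T=R.from_rotvec(s['tool_rot']).as_matrix();print(p,s['force'],s['finger_gap'],T[:,0])
for n in('wrist','side'):
    c=cam(n);np.savez('pics/%s3.npz'%n,**{k:c[k] for k in('image','z_map','cx','cy','f','R','t')})
    im=c['image']
    if n=='side':
        u,v=map(int,proj(c,[.519,-.2,.05]));print(u,v,proj(c,[.5077,-.1285,.044]),proj(c,[.5077,-.1285,.012]));b=cv2.resize(im[v-40:v+40,u-40:u+40],(400,400),interpolation=cv2.INTER_CUBIC)
    else:a=im[:,140:500]
W=cloud(dict(np.load('pics/wrist3.npz')))
m=(W[...,2]>.06)&(W[...,2]<.1);print('top z',np.nanmedian(W[40:140,250:400,2]))
cv2.imwrite('pics/w3.png',np.hstack([a,b]))
```

```text
[ 0.5196377  -0.20172969  0.06787921] [ 0.9075507  -0.01240393 -9.74179557] 0.05822020195216988 [-0.16282901  0.98665371  0.00108505]
343 163 [339.02126385 179.08262752] [338.44189065 187.25575841]
top z 0.08292996379367006
```

View pics/w3.png

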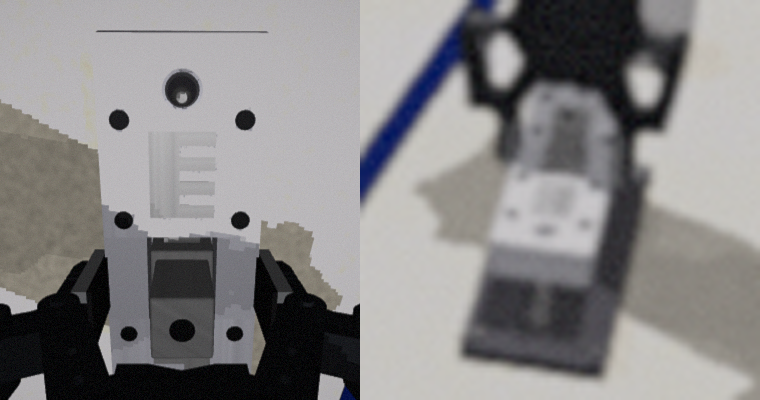

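The hole rim is near full-picture pixel (322,88), and the dowel tip is visible inside it near (322,97). In the side crop the bar sits level over the plate with the near dowel under its end. Now I compare the hole with the dowel.

Run:
```python
from h import *
c=dict(np.load('pics/wrist3.npz'));g=cv2.cvtColor(c['image'],6).astype(int)
h=np.zeros((400,640),np.uint8);h[60:115,295:350]=g[60:115,295:350]<110
cs,_=cv2.findContours(h,0,1);k=max(cs,key=cv2.contourArea);(u,v),r=cv2.minEnclosingCircle(k);print('hole',u,v,r)
W=cloud(c);zt=.084
H=plane(c,u,v,zt);print(H,'dia',2*r/c['f']*((c['R']@H+c['t'])[2]))
sub=g[85:108,312:333];print(sub[::1,::1])
T=R.from_rotvec(telemetry.read_state()['tool_rot']).as_matrix()
for uv in((322,97),):
    Q=plane(c,*uv,.044);print('tip',Q,'diff tool xy mm',((Q-H)@T)[:2]*1000)
```

```text
hole 321.0 88.5540542602539 18.554153442382812
[ 0.50717495 -0.12821995  0.084     ] dia 0.01254795747693628
[[ 31  32  32  33  30  33  39  32  36  34  36  36  35  27  34  31  36  34
   30  32  30]
 [ 28  30  29  32  36  31  34  39  39  36  38  31  38  39  34  33  34  33
   27  35  32]
 [ 38  29  31  31  33  38  41  43  41  44  43  44  37  38  33  33  31  37
   31  35  28]
 [ 29  32  33  30  44  43  41  49  45  49  47  47  44  44  43  37  29  37
   31  36  33]
 [ 32  37  35  41  43  45  51  47  49  46  50  45  51  41  44  32  38  34
   35  34  29]
 [ 32  35  38  48  49  48  52  51  55  51  48  48  49  43  44  42  40  35
   33  31  25]
 [ 29  36  43  43  46  48  54  53  69  68  66  60  53  56  60  53  45  37
   36  27  33]
 [ 34  40  43  42  47  58  72  83  93  93  88  86  77  91  66  58  52  49
   42  32  36]
 [ 38  43  45  41  53  73  88 100 115 104 101  99 105 143  84  58  56  48
   38  37  29]
 [ 38  40  42  47  60  84  92 104 142 158 150 152 154 163 115  65  53  51
   43  36  33]
 [ 42  42  42  46  71  94  98 103 153 165 170 169 165 167 147  71  49  47
   42  32  36]
 [ 32  39  4
[... 440 characters left out ...]
32  34  38  39  68 121 162 158 163 163 160 148 122  67  45  40  43
   33  31  38]
 [ 39  36  37  32  42  42  72 110 139 151 147 133 101  77  50  43  39  33
   36  41  66]
 [ 58  45  35  39  36  41  47  67  79  84  85  70  56  46  42  41  35  35
   44  60  79]
 [115  67  43  38  37  40  34  47  38  45  44  44  46  45  42  35  41  47
   65  83 139]
 [162 109  72  56  54  47  41  41  42  40  36  40  42  35  42  48  71  73
  112 144 174]
 [174 128 120 114  87  64  63  59  57  60  51  59  63  67  71  84 116 145
  166 176 184]
 [179 159 131 126 146 142 117  98  94  94  73  88 113 111 119 159 174 175
  183 180 179]]
tip [ 0.50792993 -0.13075336  0.044     ] diff tool xy mm [-2.60993181  0.30934312]
```

>>> drive_tool:
  motion:
    - [0, -0.05, 0, 0, 0, 0, 0]
    - [0, -0.05, 0, 0, 0, 0, 0]
    - [0, 0, 0, 0.2, 0, 0, 0]
    - [0, 0, 0, 0.3, 0, 0, 0]
    - [0, 0, 0, 0.2, 0, 0, 0]
    - [0, 0, 0, 0.1, 0, 0, 0]
    - [0, 0, 0, 0, 0, 0, 0]
    - [0, 0, 0, 0, 0, 0, 0]

```text
t: 9.73
eef_pos: [0.5204, -0.2047, 0.0483]
tool_rot: [-2.033, -2.394, 0.001]
force: [-0.8, -0.2, -8.8]
finger_gap: 0.0584
grasp_force: 70.3
```

>>> drive_tool:
  motion:
    - [0, 0, 0, 0.1, 0, 0, 0]
    - [0, 0, 0, 0.1, 0, 0, 0]
    - [0, 0, 0, 0.1, 0, 0, 0]
    - [0, 0, 0, 0.1, 0, 0, 0]
    - [0, 0, 0, 0, 0, 0, 0]
    - [0, 0, 0, 0, 0, 0, 0]
    - [0, 0, 0, 0, 0, 0, 0]
    - [0, 0, 0, 0, 0, 0, 0]

```text
t: 10.4
eef_pos: [0.5203, -0.2047, 0.0385]
tool_rot: [-2.033, -2.394, 0.0]
force: [-1.4, 0.5, -11.5]
finger_gap: 0.0581
grasp_force: 70.3
```

>>> drive_tool:
  motion:
    - [0, 0, 0, 0.1, 0, 0, 0]
    - [0, 0, 0, 0.1, 0, 0, 0]
    - [0, 0, 0, 0.1, 0, 0, 0]
    - [0, 0, 0, 0.1, 0, 0, 0]
    - [0, 0, 0, 0.1, 0, 0, 0]
    - [0, 0, 0, 0.1, 0, 0, 0]
    - [0, 0, 0, 0.05, 0, 0, 0]
    - [0, 0, 0, 0, 0, 0, 0]

```text
t: 11.07
eef_pos: [0.5203, -0.2046, 0.022]
tool_rot: [-2.033, -2.394, 0.001]
force: [-4.2, 2.8, -8.0]
finger_gap: 0.0581
grasp_force: 70.6
```

>>> drive_tool:
  motion:
    - [0, 0, 0, 0.05, 0, 0, 0]
    - [0, 0, 0, 0.03, 0, 0, 0]
    - [0, 0, 0, 0.03, 0, 0, 0]
    - [0, 0, 0, 0.02, 0, 0, 0]
    - [0, 0, 0, 0, 0, 0, 0]
    - [0, 0, 0, 0, 0, 0, 0]
    - [0, 0, 0, 0, 0, 0, 0]
    - [0, 0, 0, 0, 0, 0, 0]

```text
t: 11.73
eef_pos: [0.5203, -0.2048, 0.0197]
tool_rot: [-2.033, -2.394, 0.0]
force: [-5.7, 2.5, -4.0]
finger_gap: 0.0584
grasp_force: 71.1
```

>>> drive_tool:
  motion:
    - [0, 0, 0, 0.04, 0, 0, 0]
    - [0, 0, 0, 0.04, 0, 0, 0]
    - [0, 0, 0, 0.02, 0, 0, 0]
    - [0, 0, 0, 0, 0, 0, 0]
    - [0, 0, 0, 0, 0, 0, 0]
    - [0, 0, 0, 0, 0, 0, 0]
    - [0, 0, 0, 0, 0, 0, 0]
    - [0, 0, 0, 0, 0, 0, 0]

```text
t: 12.4
eef_pos: [0.5203, -0.2048, 0.0196]
tool_rot: [2.034, 2.394, 0.0]
force: [-10.9, 4.6, 13.1]
finger_gap: 0.0582
grasp_force: 73.0
```

The bar is seated (upward force 13 N, height stopped). I release, rise, and check where the block is.

>>> drive_tool:
  motion:
    - [1, 0, 0, -0.04, 0, 0, 0]
    - [1, 0, 0, 0, 0, 0, 0]
    - [1, 0, 0, 0, 0, 0, 0]
    - [1, 0, 0, 0, 0, 0, 0]
    - [1, 0, 0, 0, 0, 0, 0]
    - [1, 0, 0, 0, 0, 0, 0]
    - [1, 0, 0, 0, 0, 0, 0]
    - [1, 0, 0, 0, 0, 0, 0]

```text
t: 13.07
eef_pos: [0.5209, -0.2049, 0.0177]
tool_rot: [2.033, 2.395, -0.0]
force: [-0.3, 0.1, -0.2]
finger_gap: 0.085
grasp_force: 0.0
```

>>> drive_tool:
  motion:
    - [1, 0, 0, -0.4, 0, 0, 0]
    - [1, 0, 0, -0.8, 0, 0, 0]
    - [1, 0, 0, -0.8, 0, 0, 0]
    - [1, 0, 0, -0.8, 0, 0, 0]
    - [1, 0, 0, -0.8, 0, 0, 0]
    - [1, 0, 0, -0.8, 0, 0, 0]
    - [1, 0, 0, -0.5, 0, 0, 0]
    - [1, 0, 0, 0, 0, 0, 0]

```text
t: 13.73
eef_pos: [0.523, -0.2057, 0.1441]
tool_rot: [2.029, 2.39, 0.003]
force: [0.3, 0.8, 0.4]
finger_gap: 0.0853
grasp_force: 0.0
```

```bash
cat > m.py <<'E'
from h import *
s=telemetry.read_state();print(s['eef_pos'],s['joints'])
c=cam('wrist');W=cloud(c);z=W[...,2];T=R.from_rotvec(s['tool_rot']).as_matrix();print(T[:,:2])
near=np.hypot(W[...,0]-.519,W[...,1]+.2)<.12
v=np.mgrid[:400,:640][0]
for n,lo,hi,h in(('bar',.03,.043,.036),('head',.056,.078,.068)):
    m=((z>lo)&(z<hi)&near).astype(np.uint8)
    cs,_=cv2.findContours(m,0,1);k=max(cs,key=cv2.contourArea);mm=np.zeros_like(m);cv2.drawContours(mm,[k],-1,1,-1)
    p=np.array([plane(c,a,b,h)[:2] for a,b in k[:,0]])*1000;print(n,cv2.boundingRect(k),np.nanmedian(z[(mm*m)>0]),cv2.minAreaRect(p.astype(np.float32)))
g=cv2.cvtColor(c['image'],6)
cv2.imwrite('pics/w5.png',c['image'])
E
python3 m.py
```

```text
[ 0.52299164 -0.20570151  0.14410368] [-3.74749669e-01  3.67491114e-01 -2.16328139e-01  9.80450210e-01
  3.10934988e-05  1.03303941e+00]
[[-0.16227633  0.98672659]
 [ 0.98673978  0.16229305]
 [-0.0033164   0.00562155]]
bar (272, 62, 91, 239) 0.03470216692489376 ((519.4188842773438, -201.41064453125), (59.680782318115234, 178.274658203125), 9.13586711883545)
head (302, 185, 31, 37) 0.06655082979064408 ((519.3005981445312, -199.95761108398438), (19.504289627075195, 24.132780075073242), 9.175975799560547)
```

View pics/w5.png

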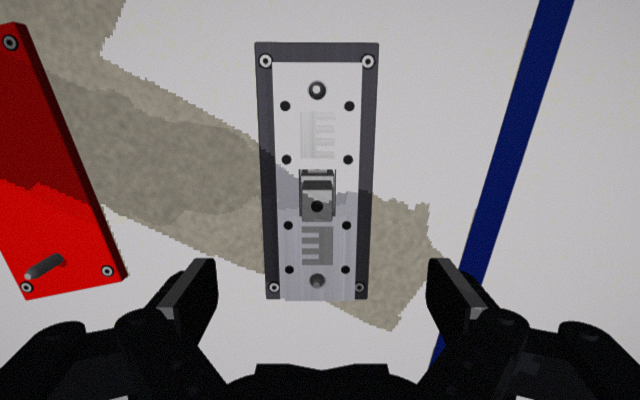

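The wrist view shows the bar flat on the plate, with the dowel tips in both holes at (317,90) and (317,281) and the block head at (317,195). Next I turn 90° to grip the head along the bar's length.

>>> drive_tool:
  motion:
    - [0.3, 0, 0, 0, 0, 0, -0.12]
    - [0.3, 0, 0, 0, 0, 0, -0.12]
    - [0.3, 0, 0, 0, 0, 0, -0.12]
    - [0.3, 0, 0, 0, 0, 0, -0.12]
    - [0.3, 0, 0, 0, 0, 0, -0.12]
    - [0.3, 0, 0, 0, 0, 0, -0.12]
    - [0.3, 0, 0, 0, 0, 0, -0.12]
    - [0.3, 0, 0, 0, 0, 0, -0.12]

```text
t: 14.45
eef_pos: [0.5198, -0.2044, 0.1389]
tool_rot: [-0.688, -3.063, -0.001]
force: [0.1, 0.6, -0.8]
finger_gap: 0.0559
grasp_force: 0.0
```

>>> drive_tool:
  motion:
    - [0.3, 0, 0, 0, 0, 0, -0.12]
    - [0.3, 0, 0, 0, 0, 0, -0.12]
    - [0.3, 0, 0, 0, 0, 0, -0.12]
    - [0.3, 0, 0, 0, 0, 0, -0.12]
    - [0.3, 0, 0, 0, 0, 0, -0.12]
    - [0.3, 0, 0, 0, 0, 0, -0.0075]
    - [0.3, 0, 0, 0, 0, 0, 0]
    - [0.3, 0, 0, 0, 0, 0, 0]

```text
t: 15.12
eef_pos: [0.5203, -0.2047, 0.1396]
tool_rot: [0.247, -3.131, -0.001]
force: [0.8, 0.2, 1.0]
finger_gap: 0.0558
grasp_force: 0.0
```

```bash
sed -i 's/w5/w6/' m.py; python3 m.py
python3 - <<'E'
from h import *
s=telemetry.read_state();T=R.from_rotvec(s['tool_rot']).as_matrix();print(s['finger_gap'],(np.array([.5193,-.201,.046])-s['eef_pos'])@T/.025)
E
```

```text
[ 0.52032766 -0.20468179  0.13964158] [-3.74784980e-01  3.71719944e-01 -2.22216463e-01  9.78104355e-01
  1.10464404e-05 -5.31982073e-01]
[[-9.87669344e-01 -1.56550102e-01]
 [-1.56550721e-01  9.87669811e-01]
 [ 1.06685461e-03  6.40749903e-04]]
bar (195, 156, 257, 82) 0.03478850241242293 ((518.6151123046875, -202.40850830078125), (60.602294921875, 179.0748748779297), 9.121482849121094)
head (307, 193, 34, 34) 0.06667284423332179 ((517.2896118164062, -202.63023376464844), (21.89618682861328, 21.147327423095703), 8.908973693847656)
0.055535734427734434 [0.01939404 0.15241929 3.75141461]
```

>>> drive_tool:
  motion:
    - [0.3, 0.01, 0.03, 0.4, 0, 0, 0]
    - [0.3, 0.01, 0.03, 0.6, 0, 0, 0]
    - [0.3, 0.01, 0.03, 0.6, 0, 0, 0]
    - [0.3, 0.01, 0.02, 0.6, 0, 0, 0]
    - [0.3, 0, 0, 0.6, 0, 0, 0]
    - [0.3, 0, 0, 0.5, 0, 0, 0]
    - [0.3, 0, 0, 0.3, 0, 0, 0]
    - [0.3, 0, 0, 0.14, 0, 0, 0]

```text
t: 15.83
eef_pos: [0.5182, -0.2018, 0.045]
tool_rot: [0.249, -3.129, -0.002]
force: [0.6, 0.7, 0.0]
finger_gap: 0.0556
grasp_force: 0.0
```

>>> drive_tool:
  motion:
    - [-0.2, 0, 0, 0, 0, 0, 0]
    - [-0.3, 0, 0, 0, 0, 0, 0]
    - [-0.4, 0, 0, 0, 0, 0, 0]
    - [-0.5, 0, 0, 0, 0, 0, 0]
    - [-0.7, 0, 0, 0, 0, 0, 0]
    - [-0.8, 0, 0, 0, 0, 0, 0]
    - [-1, 0, 0, 0, 0, 0, 0]
    - [-1, 0, 0, 0, 0, 0, 0]

```text
t: 16.5
eef_pos: [0.5202, -0.2029, 0.0479]
tool_rot: [-0.25, 3.13, -0.002]
force: [0.2, -2.1, 5.5]
finger_gap: 0.0207
grasp_force: 59.6
```

>>> drive_tool:
  motion:
    - [-1, 0, 0, 0, 0, 0, 0]
    - [-1, 0, 0, 0, 0, 0, 0]
    - [-1, 0, 0, 0, 0, 0, 0]
    - [-1, 0, 0, 0, 0, 0, 0]
    - [-1, 0, 0, 0, 0, 0, 0]
    - [-1, 0, 0, 0, 0, 0, 0]
    - [-1, 0, 0, 0, 0, 0, 0]
    - [-1, 0, 0, 0, 0, 0, 0]

```text
t: 17.17
eef_pos: [0.5202, -0.2029, 0.0479]
tool_rot: [-0.25, 3.13, -0.002]
force: [-0.2, -1.4, 5.8]
finger_gap: 0.0206
grasp_force: 59.6
```

The head is gripped (gap about 21 mm, 60 N). Lean towards +y is tool x positive, pivoting on nose_a. This is the first lean.

>>> drive_tool:
  motion:
    - [-1, 0, 0.017, -0.014, 0.025, 0, 0]
    - [-1, 0, 0.017, -0.014, 0.025, 0, 0]
    - [-1, 0, 0.017, -0.014, 0.025, 0, 0]
    - [-1, 0, 0.017, -0.014, 0.025, 0, 0]
    - [-1, 0, 0, 0, 0, 0, 0]
    - [-1, 0, 0, 0, 0, 0, 0]
    - [-1, 0, 0, 0, 0, 0, 0]
    - [-1, 0, 0, 0, 0, 0, 0]

```text
t: 17.83
eef_pos: [0.5199, -0.2011, 0.0491]
tool_rot: [-0.249, 3.118, -0.159]
force: [-0.8, -1.0, 6.9]
finger_gap: 0.0211
grasp_force: 59.9
```

```bash
cat > s.py <<'E'
from h import *
s=telemetry.read_state();T=R.from_rotvec(s['tool_rot']).as_matrix()
yb=np.array([-.1585,.9874,0]);g=np.arcsin(T[2,1])
print('lean+y',-g,'along y mm',(s['eef_pos']-[.5202,-.2029,0])@yb*1e3,'z',s['eef_pos'][2],s['force'],s['wrist_torque'])
E
python3 s.py
```

```text
lean+y 0.10201153313558106 along y mm 1.7985032440800444 z 0.04908638642554668 [-0.81881457 -1.01473125  6.88396564] [-0.32541297  0.17517175 -0.0271082 ]
```

>>> drive_tool:
  motion:
    - [-1, 0, -0.02, -0.018, -0.029, 0, 0]
    - [-1, 0, -0.02, -0.018, -0.029, 0, 0]
    - [-1, 0, -0.02, -0.018, -0.029, 0, 0]
    - [-1, 0, -0.02, -0.018, -0.029, 0, 0]
    - [-1, 0, -0.02, -0.018, -0.029, 0, 0]
    - [-1, 0, -0.02, -0.018, -0.029, 0, 0]
    - [-1, 0, -0.02, -0.018, -0.029, 0, 0]
    - [-1, 0, 0, 0, 0, 0, 0]

```text
t: 18.5
eef_pos: [0.5195, -0.2045, 0.0509]
tool_rot: [0.247, -3.118, -0.165]
force: [-0.4, 0.7, -3.3]
finger_gap: 0.0206
grasp_force: 59.7
```

```bash
python3 s.py
```

```text
lean+y -0.10590388635194553 along y mm -1.4811175700473298 z 0.050859641917670236 [-0.42315703  0.7187388  -3.33405173] [-0.05719862 -0.30019567  0.01779828]
```

>>> drive_tool:
  motion:
    - [-1, 0, 0.022, -0.016, 0.029, 0, 0]
    - [-1, 0, 0.022, -0.016, 0.029, 0, 0]
    - [-1, 0, 0.022, -0.016, 0.029, 0, 0]
    - [-1, 0, 0.022, -0.016, 0.029, 0, 0]
    - [-1, 0, 0.022, -0.016, 0.029, 0, 0]
    - [-1, 0, 0.022, -0.016, 0.029, 0, 0]
    - [-1, 0, 0.022, -0.016, 0.029, 0, 0]
    - [-1, 0, 0, 0, 0, 0, 0]

```text
t: 19.17
eef_pos: [0.5183, -0.1987, 0.0542]
tool_rot: [-0.253, 3.12, -0.159]
force: [1.6, -3.0, -9.8]
finger_gap: 0.0206
grasp_force: 59.2
```

```bash
python3 s.py
```

```text
lean+y 0.10204898378373595 along y mm 4.454444678906577 z 0.05423793400208309 [ 1.59248414 -2.9554858  -9.782986  ] [-0.39957431 -0.19370332  0.01284094]
```

>>> drive_tool:
  motion:
    - [-1, 0, -0.02, 0.03, 0, 0, 0]
    - [-1, 0, -0.02, 0, 0, 0, 0]
    - [-1, 0, 0, 0, 0, 0, 0]
    - [-1, 0, 0, 0, 0, 0, 0]
    - [-1, 0, 0, 0, 0, 0, 0]
    - [-1, 0, 0, 0, 0, 0, 0]
    - [-1, 0, 0, 0, 0, 0, 0]
    - [-1, 0, 0, 0, 0, 0, 0]

```text
t: 19.83
eef_pos: [0.5188, -0.2013, 0.0533]
tool_rot: [-0.249, 3.121, -0.156]
force: [-0.0, 0.6, -8.7]
finger_gap: 0.0207
grasp_force: 59.4
```

```bash
python3 s.py;python3 - <<'E'
from h import *
c=cam('side');im=c['image'];u,v=map(int,proj(c,[.519,-.2,.04]));cv2.imwrite('pics/s7.png',cv2.resize(im[v-45:v+45,u-50:u+50],(800,600)[:2] if 0 else (660,594),interpolation=cv2.INTER_CUBIC))
W=cloud(c)
yb=np.array([-.1585,.9874]);xb=np.array([.9874,.1585]);d=W[...,:2]-[.519,-.2015];a=d@yb;b=d@xb
for lo,hi in((.06,.085),(.04,.06)):
    m=(a>lo)&(a<hi)&(abs(b)<.025)&(W[...,2]>.02);print(m.sum(),np.nanmedian(W[m][:,2]))
E
```

```text
lean+y 0.0996379051533851 along y mm 1.7923022532848327 z 0.053269399981889703 [-0.01865998  0.56789315 -8.72357367] [ 0.47958297  0.10616977 -0.00968949]
1446 0.4219389473394447
1001 0.2434643459441854
```

View pics/s7.png

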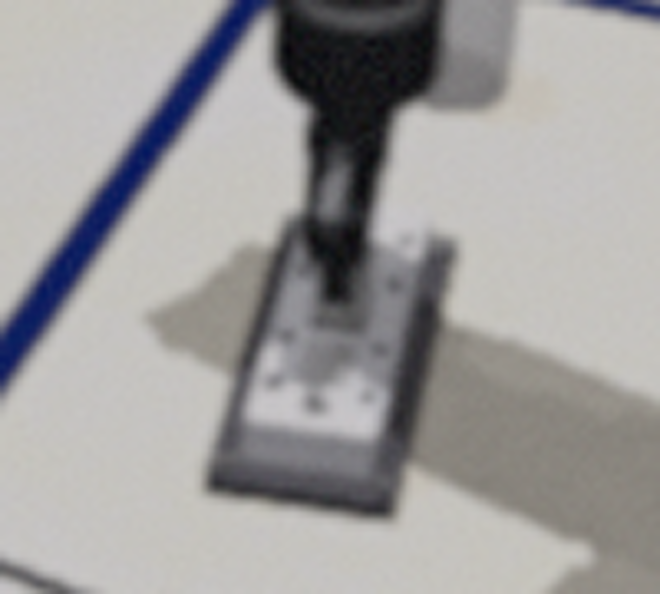

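The side crop shows the bar still down on the plate, with the block gripped upright above it. The pull is near the bar's weight, so I ease down a little before the next swing.

>>> drive_tool:
  motion:
    - [-1, 0, 0, 0.04, 0, 0, 0]
    - [-1, 0, -0.027, -0.014, -0.034, 0, 0]
    - [-1, 0, -0.027, -0.014, -0.034, 0, 0]
    - [-1, 0, -0.027, -0.014, -0.034, 0, 0]
    - [-1, 0, -0.027, -0.014, -0.034, 0, 0]
    - [-1, 0, -0.027, -0.014, -0.034, 0, 0]
    - [-1, 0, -0.027, -0.014, -0.034, 0, 0]
    - [-1, 0, 0, 0, 0, 0, 0]

```text
t: 20.55
eef_pos: [0.5201, -0.2069, 0.0557]
tool_rot: [0.247, -3.12, -0.162]
force: [-3.3, 2.0, 4.2]
finger_gap: 0.0207
grasp_force: 61.1
```

```bash
python3 s.py
```

```text
lean+y -0.10343463138680994 along y mm -3.904612362146886 z 0.0557442237197104 [-3.26533592  2.02936221  4.18227054] [0.44988863 0.85278273 0.19777491]
```

>>> drive_tool:
  motion:
    - [-1, 0, 0.027, -0.016, 0.034, 0, 0]
    - [-1, 0, 0.027, -0.016, 0.034, 0, 0]
    - [-1, 0, 0.027, -0.016, 0.034, 0, 0]
    - [-1, 0, 0.027, -0.016, 0.034, 0, 0]
    - [-1, 0, 0.027, -0.016, 0.034, 0, 0]
    - [-1, 0, 0.027, -0.016, 0.034, 0, 0]
    - [-1, 0, 0, 0, 0, 0, 0]
    - [-1, 0, 0, 0, 0, 0, 0]

```text
t: 21.22
eef_pos: [0.5196, -0.2012, 0.058]
tool_rot: [-0.251, 3.118, -0.158]
force: [-2.1, 0.5, 1.1]
finger_gap: 0.0206
grasp_force: 60.5
```

```bash
python3 s.py
```

```text
lean+y 0.10124979385516765 along y mm 1.7438346696454405 z 0.05795627484725309 [-2.08485117  0.54894503  1.11289711] [ 0.20382819  0.49327672 -0.10586725]
```

>>> drive_tool:
  motion:
    - [-1, 0, -0.03, -0.019, -0.034, 0, 0]
    - [-1, 0, -0.03, -0.019, -0.034, 0, 0]
    - [-1, 0, -0.03, -0.019, -0.034, 0, 0]
    - [-1, 0, -0.03, -0.019, -0.034, 0, 0]
    - [-1, 0, -0.03, -0.019, -0.034, 0, 0]
    - [-1, 0, -0.03, -0.019, -0.034, 0, 0]
    - [-1, 0, 0, 0, 0, 0, 0]
    - [-1, 0, 0, 0, 0, 0, 0]

```text
t: 21.88
eef_pos: [0.5205, -0.2067, 0.0603]
tool_rot: [0.248, -3.12, -0.161]
force: [-0.9, 0.8, -0.6]
finger_gap: 0.0205
grasp_force: 60.4
```

```bash
python3 s.py
```

```text
lean+y -0.10324878976667821 along y mm -3.793492740319386 z 0.06028403597829673 [-0.89685542  0.83475381 -0.56589058] [ 0.03665465  0.19464412 -0.03390834]
```

>>> drive_tool:
  motion:
    - [-1, 0, 0.035, -0.019, 0.034, 0, 0]
    - [-1, 0, 0.035, -0.019, 0.034, 0, 0]
    - [-1, 0, 0.035, -0.019, 0.034, 0, 0]
    - [-1, 0, 0.035, -0.019, 0.034, 0, 0]
    - [-1, 0, 0.035, -0.019, 0.034, 0, 0]
    - [-1, 0, 0.035, -0.019, 0.034, 0, 0]
    - [-1, 0, 0, 0, 0, 0, 0]
    - [-1, 0, 0, 0, 0, 0, 0]

```text
t: 22.55
eef_pos: [0.5195, -0.2008, 0.0636]
tool_rot: [-0.251, 3.119, -0.159]
force: [-0.7, -1.3, 2.4]
finger_gap: 0.0209
grasp_force: 61.0
```

```bash
python3 s.py
```

```text
lean+y 0.1018480719488944 along y mm 2.184113496794223 z 0.06364118196023985 [-0.73929071 -1.31965263  2.36958093] [-0.36385739  0.27800352  0.00859737]
```

>>> drive_tool:
  motion:
    - [-1, 0, -0.035, -0.018, -0.034, 0, 0]
    - [-1, 0, -0.035, -0.018, -0.034, 0, 0]
    - [-1, 0, -0.035, -0.018, -0.034, 0, 0]
    - [-1, 0, -0.035, -0.018, -0.034, 0, 0]
    - [-1, 0, -0.035, -0.018, -0.034, 0, 0]
    - [-1, 0, -0.035, -0.018, -0.034, 0, 0]
    - [-1, 0, 0, 0, 0, 0, 0]
    - [-1, 0, 0, 0, 0, 0, 0]

```text
t: 23.22
eef_pos: [0.5211, -0.2067, 0.0667]
tool_rot: [0.248, -3.122, -0.161]
force: [0.2, 0.8, 3.1]
finger_gap: 0.0207
grasp_force: 61.1
```

```bash
python3 s.py
```

```text
lean+y -0.10311722264982072 along y mm -3.868126642000205 z 0.06666225801030745 [0.2038187  0.76163583 3.10256379] [0.16411559 0.11644102 0.01434283]
```

>>> drive_tool:
  motion:
    - [-1, 0, 0.035, -0.018, 0.034, 0, 0]
    - [-1, 0, 0.035, -0.018, 0.034, 0, 0]
    - [-1, 0, 0.035, -0.018, 0.034, 0, 0]
    - [-1, 0, 0.035, -0.018, 0.034, 0, 0]
    - [-1, 0, 0.035, -0.018, 0.034, 0, 0]
    - [-1, 0, 0.035, -0.018, 0.034, 0, 0]
    - [-1, 0, 0, 0, 0, 0, 0]
    - [-1, 0, 0, 0, 0, 0, 0]

```text
t: 23.88
eef_pos: [0.5189, -0.1999, 0.0685]
tool_rot: [-0.252, 3.12, -0.156]
force: [0.1, 0.2, -2.1]
finger_gap: 0.0204
grasp_force: 60.3
```

```bash
python3 s.py
```

```text
lean+y 0.09972504689112927 along y mm 3.1786030696683865 z 0.06847904594073422 [ 0.10558916  0.2484586  -2.1082618 ] [ 0.14727082  0.02796764 -0.01791611]
```

The force is now just the block's weight, so it is free. I straighten and lift.

>>> drive_tool:
  motion:
    - [-1, 0, -0.025, -0.02, -0.025, 0, 0]
    - [-1, 0, -0.025, -0.02, -0.025, 0, 0]
    - [-1, 0, -0.025, -0.02, -0.025, 0, 0]
    - [-1, 0, -0.025, -0.02, -0.025, 0, 0]
    - [-1, 0, 0, -0.02, 0, 0, 0]
    - [-1, 0, 0, 0, 0, 0, 0]
    - [-1, 0, 0, 0, 0, 0, 0]
    - [-1, 0, 0, 0, 0, 0, 0]

```text
t: 24.55
eef_pos: [0.5192, -0.2029, 0.0711]
tool_rot: [0.25, -3.131, -0.0]
force: [0.3, 0.3, -2.1]
finger_gap: 0.021
grasp_force: 60.3
```

```bash
python3 s.py
```

```text
lean+y -0.00030402577882643675 along y mm 0.11489289432242512 z 0.07108934241319384 [ 0.29950531  0.27840331 -2.06962199] [-0.02498688 -0.05407088 -0.05201712]
```

>>> drive_tool:
  motion:
    - [-1, 0, 0, -0.06, 0, 0, 0]
    - [-1, 0, 0, -0.1, 0, 0, 0]
    - [-1, 0, 0, -0.1, 0, 0, 0]
    - [-1, 0, 0, -0.1, 0, 0, 0]
    - [-1, 0, 0, -0.06, 0, 0, 0]
    - [-1, 0, 0, -0.03, 0, 0, 0]
    - [-1, 0, 0, 0, 0, 0, 0]
    - [-1, 0, 0, 0, 0, 0, 0]

```text
t: 25.22
eef_pos: [0.5195, -0.203, 0.0826]
tool_rot: [-0.251, 3.131, -0.0]
force: [0.5, 1.1, -2.0]
finger_gap: 0.0206
grasp_force: 60.3
```

```bash
python3 s.py
python3 - <<'E'
from h import *
c=cam('side');u,v=map(int,proj(c,[.519,-.2,.05]));a=cv2.resize(c['image'][v-45:v+45,u-45:u+45],(400,400),interpolation=2)
c=cam('wrist');cv2.imwrite('pics/f8.png',np.hstack([a,c['image'][:,120:520]]))
W=cloud(c);yb=np.array([-.1585,.9874]);xb=np.array([.9874,.1585]);d=W[...,:2]-[.519,-.2015];A=d@yb;B=d@xb
for s in(-1,1):
    m=(s*A>.04)&(s*A<.085)&(abs(B)<.028)&(W[...,2]<.06);print(s,m.sum(),np.nanmedian(W[m][:,2]))
E
```

```text
lean+y 7.864547954285257e-05 along y mm 0.007306753413922789 z 0.08256230075090065 [ 0.53733802  1.08996119 -2.04623625] [0.03649308 0.03214738 0.00440269]
-1 7302 0.03471809029711423
1 7299 0.034974311497532495
```

View pics/f8.png

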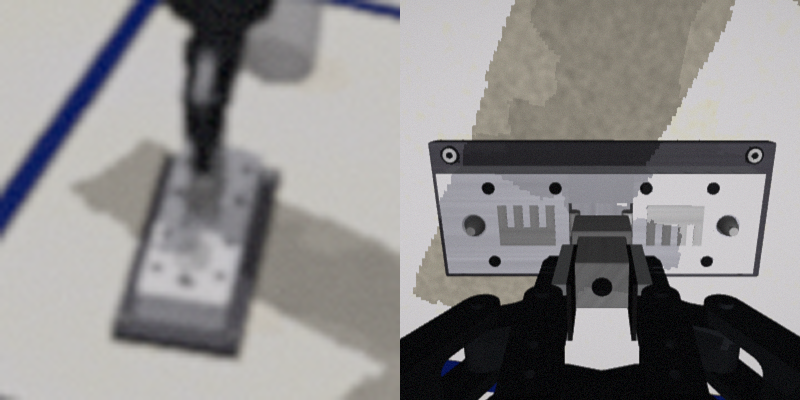

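The bar is flush: both ends read 35 mm, the dowels are in the holes at (475,225) and (727,225), and the block is held upright above the pocket at (600,270).

```bash
python3 -c "
from cell import workorder;print(workorder.close_job())"
```

```text
the job is handed in; nothing more can be done
None
```

The bar sits flush on both dowels, the block was rocked free and is held still and upright about 15 mm above its pocket, and the job was handed in at about 25 s; no verdict was returned.

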